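# Load a lino block into the engraver's sprung pallet

## Robot

A 6-joint arm with a two-finger parallel gripper is mounted at the origin on the work surface. World frame = base frame: x ahead of the robot, y to its left, z up, the work surface at z = 0. Lengths are in m, angles in rad, forces in N, time in s.
With the tool pointing down it reaches from about 0.325 to 0.85 m from the base axis. Payload 15.5 kg.
Tool frame: the origin (TCP) lies between the finger pads; the fingertips stand 11 mm ahead of it and the grasp point (between the pads) lies 8 mm behind it; x points along the fingers, z is the direction in which the jaws open and shut, and the axes are right-handed (so a half turn about x gives the same grasp; the last joint's range is limited). The gripper opens to 91 mm and grips with 3 to 60 N. Pads are 32 mm wide; open, the fingers measure 118 mm over their backs; the gripper's body (76 mm by 178 mm) begins 60 mm behind the grasp point.
Start: joints at [1.165, 0.494, 1.345, -0, 1.302, -0.096], TCP at [0.191, 0.595, 0.225] pointing down, gripper open.
Joint ranges: [-2.91, 2.91], [-0.82, 2.16], [0.22, 2.67], [-1.22, 4.37], [0.12, 2.79], [-3.08, 3.08]. Speed limits (rad/s): [1.89, 1.89, 2.57, 3.01, 3.01, 3.01].

## Interface

Orientations are given as a unit quaternion [w, x, y, z].
In Python, from workcell import manip gives the robot as it stands. The module is installed in compiled form; this text tells all that it offers.
- The arm moves only by the tool servo_tool, never from a script. Its arguments are lists of equal length, an entry for each row: "linear": the shift along the world's x, y, z in units of 25 mm (1.0 is 25 mm), a list of three; "turn": the turn, a rotation vector about the world's x, y, z in units of 6 degrees (1.0 is 6 degrees), a list of three. A call has 1 to 20 rows; each row shifts and turns the pose as measured when the row begins; what a row does not reach is not made up. A row lasts 1/10 s, in which the tool goes at most 50 mm and 8.59 degrees, less where a joint would pass 70% of its speed; a pose out of reach is approached as far as the arm can. A call is refused whole if a number of a shift passes 1 or a number of a turn 1, either way. A call with a gripper value outside its range is refused whole. "fingers" is the opening, from 0 (shut) to 1 (fully open), set as the call begins (left out, the last holds). The fingers move at their own pace and stop on an object; the grip force is fixed at half the most. Time passes only in rows, so rows that do not move let the fingers close. It gives the time, the measured TCP pose, the force and the opening at its end, in the units of the state.
- manip.sense(): the state, without advancing time (a new reading comes with each control period).
- manip.snapshot(name): name is "scene" or "top" or "wrist"; returns a dict with "frame" (384x512x3 uint8, blue, green, red), "range_z" (384x512 float32, m along the optical axis (not along the pixel's ray), 0 where there is no reading), "mtx" (3x3 intrinsics, pixels), "R" (3x3) and "t" (3): a world point X has camera coordinates R X + t. Camera axes: x right, y down, z forward; pixel columns grow to the right and rows downward; lengths in m; the calibration is good to about 2 mm. A picture is of the moment at which its call begins.
- manip.sign_off(): hands the job in, once; it reports no verdict.
Trained networks look in a picture, given as the dict that the camera call returned (one of the last four; its "shot" number tells which), for a name from the list of things; names that differ only in an ending like _2 or _b are one class to them, and where a whole thing is asked for, a point or a joint stands for the part that bears it (a point fixed in the world has none). Each returns a list of dicts, best first, with "p" (0 to 1); they miss things now and then, are a little off and sometimes report something else, mostly with a low value. They report only what shows in the picture. A call takes as long as a camera call. They do not tell look-alikes from the thing itself.
- manip.masks_of(picture, label): "region" (384x512 bool, what is visible of it) and "bbox" ([centre column, centre row, width, height] in pixels, round what is visible of it).
- manip.landmark_of(picture, label): "uv" ([column, row] in pixels: a listed point, or the origin of a listed thing).
The state is a dict: "time_s": time; "joint_positions": joint angles; "dq": joint speeds; "joint_efforts": joint torques, N m; "tool_pos": TCP position; "tool_rot": TCP orientation; "force": force on the tool from outside, world axes, zero at the start; "moment": the same for the moment, N m; "gripper_width": opening from 0.0 (shut) to 1.0 (fully open).
Only numpy, scipy, OpenCV 4.12 (cv2) and the standard library are available. Lean on these libraries where they do the work, as an engineer would, in place of code of your own. Each camera call takes 0.05 s, during which the arm holds its last target. There are 200 camera calls.

## Task

Load the lino block that lies in the engraver's pallet: with the fingertips on top of it, press it down hard on the sprung bed and, keeping it pressed, slide it under the steel cross bar and its leaf spring until it butts against the end stop, then let go so that the bed lifts it up under the bar. Nothing is to be picked up: do not lift or tip the block, and leave the other things on the bench where they are.

Things in the scene. Friction and masses are not known exactly. Their poses are not given: they have to be found in the camera images.
- pallet: aluminium loading pallet of a small engraver, fixed on the bench, base 240 x 150 mm, bow handle at its +x end. Origin on the bench surface, midway between two rails along x (tops 40 mm above the bench, inner faces at y = +/-47 mm). x is the direction the block slides in, z up. Between the rails lies the sprung bed, x = -115 to +83 mm. Bed, rails, bar and leaf are slick (friction about 0.15)
- bar_edge (a point): steel cross bar over the rails: the middle of its lower edge on the side the block comes from, at x = +40 mm, z = 42 mm in the pallet's frame. The bar is 12 mm thick along x, underside 42 mm and top 50 mm above the bench, on two end posts at y = +/-64 mm (screw heads to 54 mm)
- stop_face (a point): end stop, a steel plate across the slideway: the middle of the face the block butts against, at x = +85 mm in the pallet's frame; the plate's top is 46 mm above the bench
- bed (a joint): how far the sprung bed is pushed down (m): 0 = free (top 28 mm above the bench), 0.009 = bottomed. With the block on it, it begins to sink at about 5 N on the block's top, takes about 11 N to sink 5 mm and 16 N to bottom; it rises by itself when let go
- leaf (a joint): lift (rad) of the 50 mm wide steel leaf spring that slopes down from the bar towards the stop, rolled tip 34 mm above the bench near x = +75 mm in the pallet's frame. 0 = hanging free, about 0.3 with the block held under it, when it bears on the block with about 3 N; springs back
- lino_block: the block to load: lino on tan board, 100 (x) x 90 x 18 mm, 0.10 to 0.17 kg, top friction about 0.9. Origin: centre of its underside; axes nearly the pallet's. Starts on the bed, short of the bar, top 46 mm above the bench: 4 mm too high to pass under. Home: origin at x = +35 mm in the pallet's frame; let go there, it rises until its top meets the bar's underside (origin 24 mm above the bench)
- small_block: bystander: a smaller mounted lino block, 70 x 50 x 18 mm, on the bench beside the pallet; origin under its centre
- brayer: bystander: ink brayer lying on the bench beside the pallet, black rubber roller 90 mm long and 36 mm thick at its +x end, wooden handle to -x, 200 mm long and 42 mm high in all; origin on the bench about its middle
- gouge: bystander: lino gouge lying on the bench beside the pallet, wooden handle 20 mm high to -x, steel blade to +x, 128 mm long; origin under the ferrule
- ink_tin: bystander: round ink tin, 72 mm across, 55 mm high, on the bench beside the pallet; origin under its centre
- ink_tin_2: bystander: larger ink tin, 84 mm across, 70 mm high, far left; origin under its centre
- bottle: bystander: white plastic bottle, 60 mm across, 170 mm high, far left; origin under its centre
- baren: bystander: round wooden baren, 120 mm across, with a bow grip on top, 40 mm high, at the far side; origin under its centre
- palette_knife: bystander: palette knife, 230 mm long and 16 mm high, lying on the 8 mm thick glass ink slab on the robot's left; origin under its middle
There are look-alikes about, which are no part of the job. What is shaped like the lino_block but black or white is not meant.

How it is judged:
By the outcome, as a careful person would: the job done as asked, in the order asked, and still so for the second after the job is handed in, with the robot touching nothing.
It also fails if it takes over 40 s, if anything falls off the work surface, if the arm or the gripper's body presses on something with over 40 N, if the wrist force passes 120 N, or if a joint passes its speed limit or range.

## Working session

There is one attempt and no reset: what is moved stays moved. The work goes in short steps, Python scripts to look and compute and a tool call to move; the robot and the scene stay as the last step left them, time stands still between calls to the robot, and variables do not carry over. Pictures are saved under pics/ and viewed, about 8 in all and at most 12, crops included, and the job is handed in when it is done.

Besides the shell and the picture viewer there is one more tool, called after "Emit:" by a JSON object that holds its "op" and its "data". servo_tool: Moves the arm, as the interface text tells. Its arguments: {"type":"object","properties":{"linear":{"type":"array","items":{"type":"array","items":{"type":"number"}}},"turn":{"type":"array","items":{"type":"array","items":{"type":"number"}}},"fingers":{"type":"number"}},"required":["linear","turn"]}

```bash
mkdir -p pics; cat > h.py <<'E'
import numpy as np, cv2
from workcell import manip
def pt(p,uv,z=None):
    """world point of pixel: by depth, or on the plane z"""
    u,v=uv; r=np.linalg.inv(p["mtx"])@[u,v,1.]; R,t=p["R"],p["t"]
    if z is None:
        d=p["range_z"][int(round(v)),int(round(u))]; return R.T@(r*d-t)
    c=-R.T@t; w=R.T@r; return c+w*(z-c[2])/w[2]
def cloud(p):
    v,u=np.mgrid[:384,:512]; d=p["range_z"]
    X=np.stack([u,v,np.ones_like(u)],-1)@np.linalg.inv(p["mtx"]).T*d[...,None]
    return (X-p["t"])@p["R"]
E
python3 - <<'E'
from h import *
ps=[manip.snapshot(n) for n in("scene","top")]
cv2.imwrite("pics/a.png",np.hstack([cv2.resize(p["frame"],(400,300)) for p in ps]))
cv2.imwrite("pics/top.png",cv2.resize(ps[1]["frame"],(800,600)))
np.set_printoptions(precision=3,suppress=True)
for p,n in zip(ps,("scene","top")):
    for l in ("pallet","bar_edge","stop_face","lino_block","small_block"):
        for d in manip.landmark_of(p,l)[:3]: print(n,l,d["p"],np.array(d["uv"]),pt(p,d["uv"]))
        for d in (manip.masks_of(p,l)[:3] if l in("lino_block","pallet") else []): 
            m=d["region"]; print("  mask",d["p"],d["bbox"],np.median(cloud(p)[m],0))
print(manip.sense())
E
```

```text
scene pallet 0.87 [191.8 208.7] [ 0.634 -0.057  0.048]
scene bar_edge 0.96 [205.  196.3] [ 0.598 -0.027  0.051]
scene stop_face 0.64 [224.  195.3] [0.589 0.02  0.044]
scene lino_block 0.94 [260.7 146.7] [0.397 0.11  0.017]
scene lino_block 0.82 [198.5 142.4] [ 0.385 -0.067  0.017]
scene lino_block 0.66 [173.8 203.7] [ 0.619 -0.104  0.046]
  mask 0.75 [198.2, 140.4, 36.7, 32.3] [ 0.382 -0.072  0.018]
  mask 0.73 [260.0, 146.4, 47.6, 35.1] [0.391 0.106 0.017]
  mask 0.72 [170.7, 202.2, 42.7, 36.7] [ 0.617 -0.11   0.046]
scene small_block 0.69 [164.9 260.2] [ 0.762 -0.11   0.018]
top pallet 0.65 [316.1 196.3] [ 0.597 -0.058  0.029]
top pallet 0.19 [161.7 169.1] [0.655 0.371 0.067]
top pallet 0.17 [252.9 205.1] [0.566 0.119 0.035]
  mask 0.64 [317.6, 197.2, 101.7, 66.6] [ 0.584 -0.039  0.026]
top bar_edge 0.92 [306.8 200.9] [ 0.579 -0.029  0.053]
top stop_face 0.7 [290.2 199.3] [0.584 0.016 0.045]
top stop_face 0.25 [318.3 236.1] [ 0.487 -0.066  0.012]
top stop_face 0.23 [330.4 191. ] [ 0.61  -0.095  0.045]
top lino_block 0.89 [384.9 267.2] [ 0.405 -0.249  0.019]
top lino_block 0.88 [319.5 279.3] [ 0.368 -0.069  0.015]
top lino_block 0.74 [290.8 153.8] [0.71  0.017 0.058]
  mask 0.88 [335.0, 192.4, 41.3, 34.7] [ 0.606 -0.108  0.045]
  mask 0.86 [320.6, 276.7, 40.3, 45.0] [ 0.369 -0.068  0.018]
  mask 0.84 [385.6, 266.1, 45.9, 46.7] [ 0.402 -0.245  0.017]
top small_block 0.81 [333.6 149.2] [ 0.738 -0.109  0.018]
{'time_s': 0.8, 'joint_positions': array([ 1.166,  0.494,  1.346,  0.   ,  1.303, -0.096]), 'dq': array([ 0.   , -0.001,  0.   , -0.001,  0.   ,  0.   ]), 'joint_efforts': array([  0.001, -87.864, -38.223,   0.071,   0.044,  -0.   ]), 'tool_pos': array([0.191, 0.595, 0.225]), 'tool_rot': array([ 0.571, -0.417,  0.571,  0.417]), 'force': array([-0.075,  0.172, -0.312]), 'moment': array([-0.001, -0.004,  0.037]), 'gripper_width': 1.0010673337552807}
```

View pics/top.png

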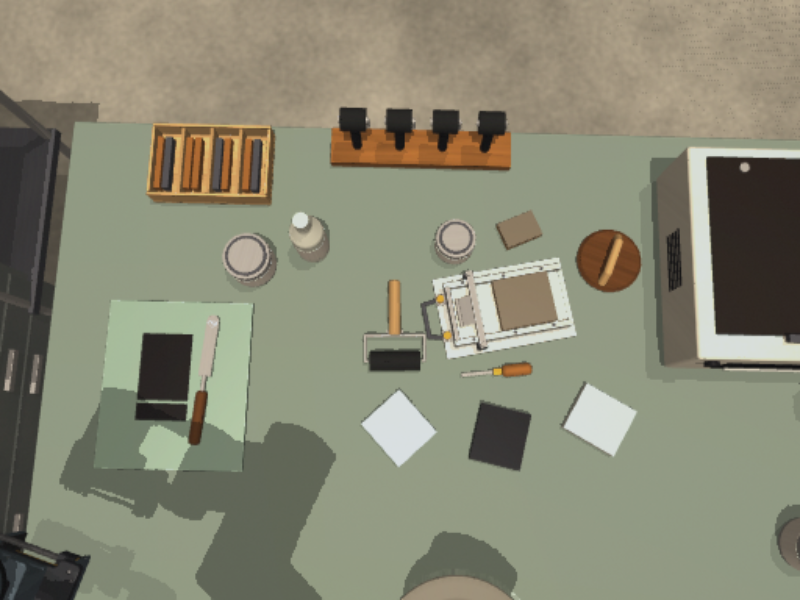

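View pics/a.png

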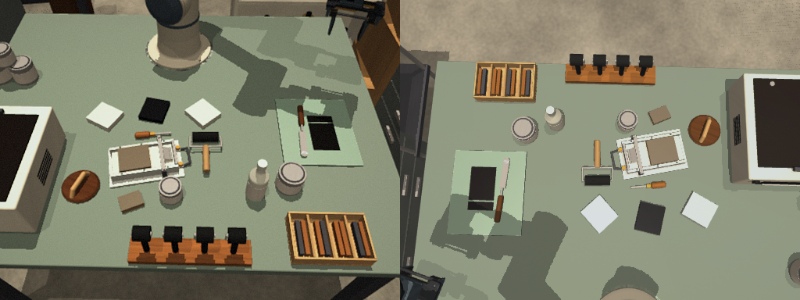

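The top view shows the block (tan) in the pallet at about (525,300) in the 800x600 picture. The bar is at (472,308) and the stop and handle are to its left. So pallet +x runs roughly along world +y, with a slight −x component. The black and white look-alikes are at row 430. I'll move above the pallet, jaws across the slideway.

Emit:
{"op": "servo_tool", "data": {"linear": [[0.5,-1,0.2],[0.5,-1,0.2],[0.5,-1,0.2],[0.5,-1,0.2],[0.5,-1,0.2],[0.5,-1,0.2],[0.6,-1,0.2],[0.6,-1,0.2],[0.6,-1,0.2],[0.6,-1,0.2],[0.6,-1,0],[0.6,-1,0],[0.6,-1,0],[0.6,-1,0],[0.6,-1,0],[0.6,-1,0],[0.6,-1,0],[0.6,-1,0],[0.6,-1,0],[0.6,-1,0]], "turn": [[0,0,-0.37],[0,0,-0.37],[0,0,-0.37],[0,0,-0.37],[0,0,-0.37],[0,0,-0.37],[0,0,-0.37],[0,0,-0.37],[0,0,-0.37],[0,0,-0.37],[0,0,-0.37],[0,0,-0.37],[0,0,-0.37],[0,0,-0.37],[0,0,-0.37],[0,0,-0.37],[0,0,-0.37],[0,0,-0.37],[0,0,-0.37],[0,0,-0.37]], "fingers": 0.45}}

```text
time_s: 2.8
tool_pos: [0.4828, 0.077, 0.2787]
tool_rot: [0.691, -0.161, 0.686, 0.161]
force: [0.1, -0.7, 0.0]
gripper_width: 0.452
```

Emit:
{"op": "servo_tool", "data": {"linear": [[0.7,-1,0],[0.7,-1,0],[0.7,-1,0],[0.7,-1,0],[0.7,-1,0],[0.7,-1,0],[0.1,-0.2,0]], "turn": [[0,0,-0.4],[0,0,-0.4],[0,0,-0.4],[0,0,-0.4],[0,0,-0.4],[0,0,-0.4],[0,0,-0.3]]}}

```text
time_s: 3.5
tool_pos: [0.5951, -0.0879, 0.2791]
tool_rot: [0.708, -0.058, 0.702, 0.057]
force: [0.5, 0.5, 0.8]
gripper_width: 0.448
```

```bash
python3 - <<'E'
from h import *
np.set_printoptions(precision=4,suppress=True)
p=manip.snapshot("wrist"); s=manip.sense(); print(s["time_s"],s["tool_pos"],s["tool_rot"],s["force"])
f=cv2.resize(p["frame"],(800,600))
for l in ("pallet","bar_edge","stop_face","lino_block"):
    for d in manip.landmark_of(p,l)[:2]: print(l,d["p"],np.array(d["uv"])); cv2.circle(f,tuple(int(x*800/512) for x in d["uv"]),4,(0,0,255),1)
C=cloud(p)
for d in manip.masks_of(p,"lino_block")[:2]:
    m=cv2.erode(d["region"].astype(np.uint8),np.ones((3,3)))>0
    P=C[m]; P=P[abs(P[:,2]-np.median(P[:,2]))<.004]
    print("mask",d["p"],d["bbox"],np.median(P[:,2]),cv2.minAreaRect((P[:,:2]*1000).astype(np.float32)))
np.savez("w1.npz",**{k:p[k] for k in("frame","range_z","mtx","R","t")})
cv2.imwrite("pics/w1.png",f)
E
```

```text
3.55 [ 0.5946 -0.0874  0.279 ] [ 0.7078 -0.057   0.7019  0.056 ] [ 0.2504 -0.2501 -0.2349]
pallet 0.7 [268.1 154.1]
bar_edge 0.72 [263.6 129.6]
bar_edge 0.7 [263.6 100.5]
stop_face 0.65 [265.1  94.7]
stop_face 0.65 [267.3 180. ]
lino_block 0.9 [135.1 242.1]
lino_block 0.72 [118.7 130.8]
mask 0.93 [114.3, 128.3, 84.5, 84.1] 0.018103254734020226 ((372.14910888671875, -70.28179931640625), (89.35566711425781, 101.4034652709961), 77.65580749511719)
mask 0.91 [268.0, 185.8, 65.2, 75.7] 0.04599999954170168 ((611.505126953125, -109.28255462646484), (87.07791137695312, 98.6650619506836), 12.417378425598145)
```

View pics/w1.png

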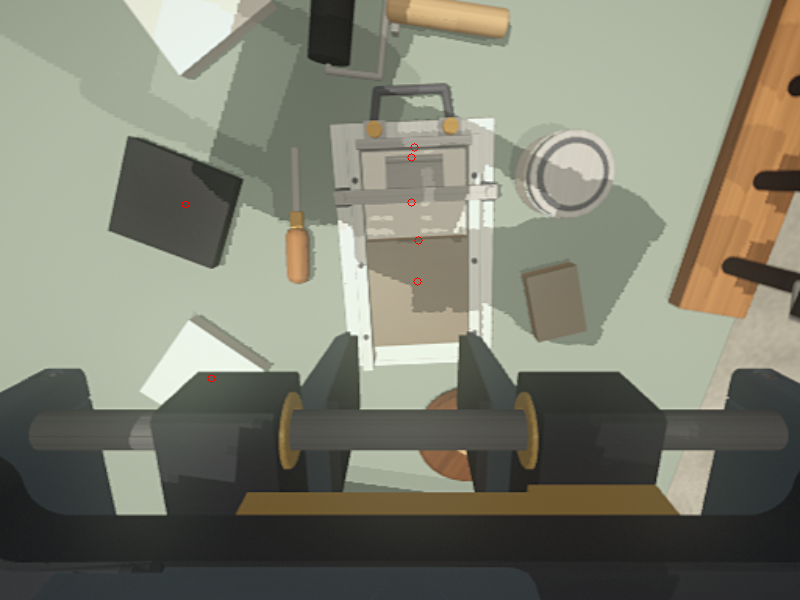

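The wrist view shows the block at about (418,290), its top 46 mm high, with a gap of bare bed before the bar at row 195. The stop is at row 145. Next I'll fit the pallet frame from the depth.

```bash
python3 - <<'E'
from h import *
np.set_printoptions(precision=4,suppress=True)
p=dict(np.load("w1.npz")); C=cloud(p); P=C[p["range_z"]>0]
c=np.array([.6115,-.1093])
def fit(a,o):
    x=np.array([np.cos(a),np.sin(a)]); y=np.array([-x[1],x[0]])
    return np.c_[(P[:,:2]-o)@x,(P[:,:2]-o)@y,P[:,2]]
# rail tops: z 40
near=np.linalg.norm(P[:,:2]-c,axis=1)<.22
for n,lo,hi in(("rail",.038,.042),("base",.003,.012),("bar",.0485,.0515)):
    Q=P[near&(P[:,2]>lo)&(P[:,2]<hi)]; print(n,len(Q),cv2.minAreaRect((Q[:,:2]*1000).astype(np.float32)))
best=None
for deg in np.arange(95,108,.25):
    L=fit(np.radians(deg),c); R=L[(abs(L[:,2]-.040)<.0015)&(abs(L[:,0])<.12)&(abs(L[:,1])<.08)]
    h=np.histogram(R[:,1],np.arange(-.08,.081,.001))[0]; s=(h**2).sum()
    if best is None or s>best[0]: best=(s,deg,h)
print(best[1]); a=np.radians(best[1])
L=fit(a,c)
h,e=best[2],np.arange(-.08,.08,.001); print("rail y(mm):",[(round(1000*y),n) for y,n in zip(e,h) if n>5])
M=L[abs(L[:,1])<.04]
for x0 in np.arange(-.08,.17,.002):
    k=M[(M[:,0]>=x0)&(M[:,0]<x0+.002)]
    if len(k): print(round(1000*x0),"med z %.1f n%d  >48:%d"%(1000*np.median(k[:,2]),len(k),(k[:,2]>.0475).sum()),end="; ")
E
```

```text
rail 2315 ((596.8882446289062, -99.51544189453125), (321.490234375, 231.1612548828125), 82.65152740478516)
base 4113 ((592.0416870117188, -94.16328430175781), (343.4551696777344, 386.6885681152344), 63.792640686035156)
bar 865 ((637.3587646484375, -51.374786376953125), (196.929931640625, 125.44713592529297), 23.454090118408203)
101.75
rail y(mm): [(-57, np.int64(66)), (-56, np.int64(63)), (-55, np.int64(39)), (-54, np.int64(97)), (-53, np.int64(91)), (-52, np.int64(8)), (-51, np.int64(94)), (-50, np.int64(97)), (-49, np.int64(36)), (-48, np.int64(60)), (-47, np.int64(54)), (-23, np.int64(8)), (-22, np.int64(8)), (-19, np.int64(8)), (-16, np.int64(8)), (-15, np.int64(7)), (-14, np.int64(6)), (-12, np.int64(10)), (-11, np.int64(7)), (-10, np.int64(7)), (-8, np.int64(8)), (-7, np.int64(8)), (-6, np.int64(6)), (-4, np.int64(7)), (-3, np.int64(9)), (-2, np.int64(6)), (0, np.int64(9)), (1, np.int64(8)), (4, np.int64(9)), (5, np.int64(7)), (7, np.int64(6)), (8, np.int64(6)), (9, np.int64(7)), (11, np.int64(7)), (12, np.int64(8)), (16, np.int64(8)), (17, np.int64(7)), (18, np.int64(6)), (19,
[... 2903 characters left out ...]
8 n87  >48:0; 118 med z 39.8 n87  >48:0; 120 med z 28.1 n76  >48:0; 122 med z 28.1 n86  >48:0; 124 med z 26.7 n44  >48:0; 126 med z 36.8 n190  >48:7; 128 med z 46.0 n98  >48:4; 130 med z 46.0 n97  >48:1; 132 med z 46.0 n98  >48:2; 134 med z 45.6 n25  >48:1; 136 med z 12.6 n27  >48:0; 138 med z 8.7 n93  >48:0; 140 med z 9.8 n90  >48:0; 142 med z 8.7 n85  >48:0; 144 med z 9.2 n89  >48:0; 146 med z 8.6 n89  >48:0; 148 med z 9.2 n83  >48:0; 150 med z 8.7 n68  >48:0; 152 med z 0.4 n57  >48:0; 154 med z 0.4 n85  >48:0; 156 med z 0.2 n82  >48:0; 158 med z 0.3 n84  >48:0; 160 med z 0.3 n89  >48:0; 162 med z 0.5 n89  >48:0; 164 med z 0.3 n83  >48:0; 166 med z 0.5 n86  >48:0; 168 med z 0.5 n91  >48:0;
```

Emit:
{"op": "servo_tool", "data": {"linear": [[0.2,-0.4,-1],[0.2,-0.4,-1],[0.2,-0.4,-1],[0.2,-0.4,-1],[0,0,-1],[0,0,-1],[0,0,-1],[0,0,-0.5],[0,0,0],[0,0,0]], "turn": [[0,0.08,0.45],[0,0,0],[0,0,0],[0,0,0],[0,0,0],[0,0,0],[0,0,0],[0,0,0],[0,0,0],[0,0,0]]}}

```text
time_s: 4.8
tool_pos: [0.6122, -0.1171, 0.0906]
tool_rot: [0.704, -0.082, 0.7, 0.081]
force: [-0.6, -0.3, -0.2]
gripper_width: 0.449
```

```bash
cat > st.py <<'E'
from h import *
np.set_printoptions(precision=4,suppress=True)
from scipy.spatial.transform import Rotation as Ro
s=manip.sense(); q=s["tool_rot"]; M=Ro.from_quat(q[[1,2,3,0]]).as_matrix()
print(s["time_s"],s["tool_pos"],s["force"],s["moment"],"x",M[:,0],"jawdeg",np.degrees(np.arctan2(M[1,2],M[0,2])))
u=np.array([np.cos(np.radians(101.9)),np.sin(np.radians(101.9))]); d=s["tool_pos"][:2]-[.6115,-.1093]
print("pallet x,y mm",1000*(d@u)-41.5,1000*(d@[-u[1],u[0]]))
E
python3 st.py
```

```text
4.8 [ 0.6122 -0.1171  0.0906] [-0.5775 -0.2547 -0.2448] [-0.0841 -0.0004  0.0172] x [ 0.0058 -0.0006 -1.    ] jawdeg 13.257807951537066
pallet x,y mm -49.246757756045135 0.9118654477681086
```

Emit:
{"op": "servo_tool", "data": {"linear": [[0.12,-0.38,-0.5],[0,0,-0.5],[0,0,-0.1],[0,0,0],[0,0,0]], "turn": [[0,0.06,-0.22],[0,0,0],[0,0,0],[0,0,0],[0,0,0]]}}

```text
time_s: 5.3
tool_pos: [0.6172, -0.128, 0.0636]
tool_rot: [0.704, -0.074, 0.702, 0.072]
force: [-0.3, 0.2, 0.4]
gripper_width: 0.449
```

```bash
python3 st.py
```

```text
5.3 [ 0.6172 -0.128   0.0636] [-0.3233  0.2268  0.4365] [-0.0565 -0.0079 -0.0603] x [ 0.0033 -0.0021 -1.    ] jawdeg 11.824728267109554
pallet x,y mm -60.92482323091705 -1.7117462078381174
```

Emit:
{"op": "servo_tool", "data": {"linear": [[-0.05,0,-0.15],[0,0,-0.15],[0,0,-0.12],[0,0,-0.08],[0,0,0]], "turn": [[0,0,0],[0,0,0],[0,0,0],[0,0,0],[0,0,0]]}}

```text
time_s: 5.8
tool_pos: [0.6162, -0.128, 0.0521]
tool_rot: [0.705, -0.074, 0.702, 0.072]
force: [-1.4, -0.1, 10.9]
gripper_width: 0.448
```

```bash
python3 st.py
```

```text
5.8 [ 0.6162 -0.128   0.0521] [-1.4114 -0.0894 10.9164] [0.0699 0.8456 0.0611] x [ 0.0051 -0.0029 -1.    ] jawdeg 11.851342382905102
pallet x,y mm -60.77811066203512 -0.7700338276111879
```

Emit:
{"op": "servo_tool", "data": {"linear": [[0,0,-0.12],[0,0,-0.12],[0,0,-0.06],[0,0,-0.06]], "turn": [[0,0,0],[0,0,0],[0,0,0],[0,0,0]]}}

```text
time_s: 6.2
tool_pos: [0.6164, -0.128, 0.0482]
tool_rot: [0.706, -0.075, 0.701, 0.072]
force: [-8.5, 1.7, 27.4]
gripper_width: 0.45
```

```bash
python3 st.py
```

```text
6.2 [ 0.6164 -0.128   0.0482] [-8.477   1.6931 27.4383] [ 0.2131  2.1182 -0.0779] x [ 0.0074 -0.0042 -1.    ] jawdeg 11.89159519325405
pallet x,y mm -60.82100420378571 -0.8938226614004083
```

Emit:
{"op": "servo_tool", "data": {"linear": [[-0.1,0.3,-0.03],[-0.1,0.3,-0.03],[-0.08,0.3,-0.03],[-0.08,0.3,-0.03]], "turn": [[0,0.03,0],[0,0.03,0],[0,0.03,0],[0,0.03,0]]}}

```text
time_s: 6.6
tool_pos: [0.6116, -0.1019, 0.0503]
tool_rot: [0.705, -0.078, 0.702, 0.069]
force: [-2.8, -7.5, 13.1]
gripper_width: 0.449
```

```bash
python3 st.py; python3 - <<'E'
from h import *
p=manip.snapshot("wrist")
cv2.imwrite("pics/w2.png",cv2.resize(p["frame"],(800,600)))
E
```

```text
6.6 [ 0.6116 -0.1019  0.0503] [-2.7674 -7.5266 13.1308] [-1.5136  0.7943  0.2085] x [ 0.0058 -0.0116 -0.9999] jawdeg 11.911225926030543
pallet x,y mm -34.238460126858534 -1.6071099329676306
```

View pics/w2.png

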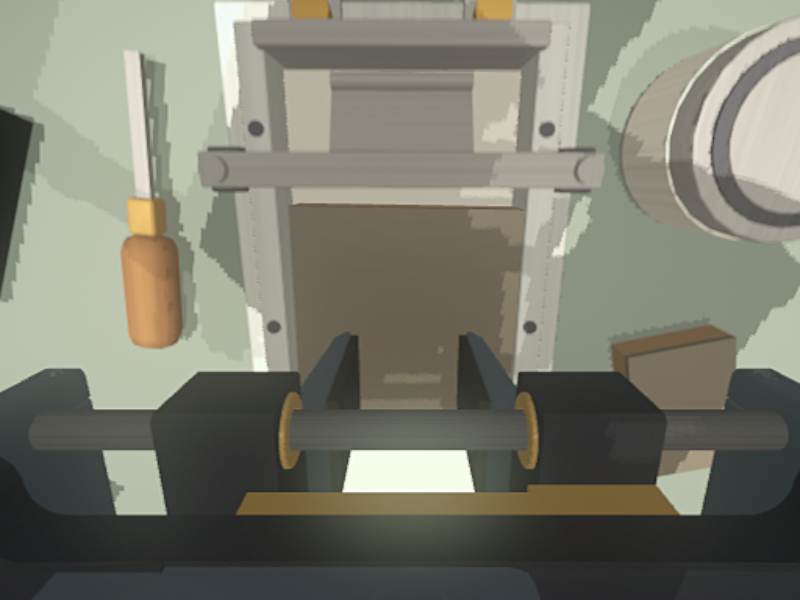

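The block's front edge, at row 206, is just short of the bar's edge (row 188). The sides are square in the slideway. I'll press harder again before going under, and check by depth whether the block followed the fingers.

Emit:
{"op": "servo_tool", "data": {"linear": [[0,0,-0.1],[0,0,-0.08]], "turn": [[0.1,0.05,0],[0,0,0]]}}

```text
time_s: 6.85
tool_pos: [0.6115, -0.101, 0.0481]
tool_rot: [0.704, -0.075, 0.703, 0.073]
force: [-12.1, 3.2, 42.6]
gripper_width: 0.454
```

```bash
cat > bl.py <<'E'
from h import *
p=manip.snapshot("wrist"); C=cloud(p)
a=np.radians(101.9); u=np.array([np.cos(a),np.sin(a)])
D=C[...,:2]-[.6115,-.1093]; X=1000*(D@u)-41.5; Y=1000*(D@[-u[1],u[0]]); Z=1000*C[...,2]
ok=(p["range_z"]>0)&(abs(Y)<43)&(X>-110)&(X<95)
for side in(ok&(Y<-5),ok&(Y>5)):
  print([(int(x),round(float(np.median(Z[k])),1)) for x in np.arange(-110,94,3) if (k:=side&(X>=x)&(X<x+3)&(Z<60)).sum()>8])
E
python3 st.py; python3 bl.py
```

```text
6.85 [ 0.6115 -0.101   0.0481] [-12.1181   3.1639  42.6429] [0.5122 2.5322 0.0656] x [ 0.0014 -0.002  -1.    ] jawdeg 12.00485741814278
pallet x,y mm -33.39040411542391 -1.6759910451495306
[(-110, 18.9), (-107, 19.0), (-104, 18.9), (-101, 18.9), (-98, 19.0), (-95, 18.9), (-92, 18.9), (-89, 19.0), (-86, 19.1), (-53, 36.7), (-50, 36.8), (-47, 37.0), (-44, 37.0), (-41, 37.1), (-38, 37.1), (-35, 37.0), (-32, 37.1), (-29, 37.0), (-26, 37.1), (-23, 37.1), (-20, 37.5), (-17, 37.3), (-14, 37.0), (-11, 36.8), (-8, 37.1), (-5, 36.9), (-2, 37.0), (1, 36.9), (4, 36.9), (7, 37.0), (10, 37.0), (13, 37.0), (16, 37.0), (19, 37.0), (22, 36.9), (25, 37.1), (28, 37.0), (31, 36.5), (34, 19.1), (37, 18.9), (40, 50.0), (43, 50.0), (46, 50.0), (49, 50.0), (52, 47.2), (55, 45.4), (58, 43.8), (61, 42.2), (64, 40.5), (67, 39.1), (70, 37.4), (73, 39.0), (76, 38.7), (79, 19.1), (82, 30.8), (85, 45.2), (88, 46.0), (91, 46.0)]
[(-110, 18.8), (-107, 19.0), (-104, 19.0), (-101, 19.0), (-98, 19.0), (-95, 18.8), (-92, 18.8), (-89, 18.9), (-86, 19.0), (-53, 36.9), (-50, 37.1), (-47, 37.0), (-44, 37.0), (-41, 37.1), (-38, 37.1), (-35, 37.0), (-32, 37.1), (-29, 37.1), (-26, 37.0), (-23, 37.1), (-20, 37.3), (-17, 37.4), (-14, 37.0), (-11, 36.9), (-8, 36.9), (-5, 37.0), (-2, 37.0), (1, 37.0), (4, 37.0), (7, 36.9), (10, 37.1), (13, 37.0), (16, 37.1), (19, 37.1), (22, 37.0), (25, 37.0), (28, 37.1), (31, 36.9), (34, 19.6), (37, 19.0), (40, 50.0), (43, 50.0), (46, 50.1), (49, 50.0), (52, 47.6), (55, 45.6), (58, 44.0), (61, 42.4), (64, 40.7), (67, 39.0), (70, 37.7), (73, 39.1), (76, 39.3), (79, 18.9), (82, 30.6), (85, 40.7), (88, 46.1), (91, 45.8)]
```

Block is flat (top 37 mm), bed bottomed, block moving with the fingers, front at about 34 mm. On under the bar.

Emit:
{"op": "servo_tool", "data": {"linear": [[-0.08,0.3,-0.03],[-0.08,0.3,-0.05],[-0.08,0.3,-0.05],[-0.08,0.3,-0.05]], "turn": [[0.02,0,0],[0.03,0,0],[0.03,0,0],[0.03,0,0]]}}

```text
time_s: 7.3
tool_pos: [0.6066, -0.0752, 0.0484]
tool_rot: [0.707, -0.074, 0.699, 0.075]
force: [-4.7, -10.6, 21.8]
gripper_width: 0.448
```

```bash
python3 st.py
```

```text
7.3 [ 0.6066 -0.0752  0.0484] [ -4.7291 -10.596   21.7559] [-2.213   1.2842  0.2986] x [ 0.0105  0.0017 -0.9999] jawdeg 12.083371810952842
pallet x,y mm -7.092108894946996 -2.241634637155502
```

Emit:
{"op": "servo_tool", "data": {"linear": [[-0.1,0.3,-0.06],[-0.1,0.3,-0.06],[-0.1,0.3,-0.06]], "turn": [[0,0.05,0],[0.02,0.04,0],[0.02,0,0]]}}

```text
time_s: 7.6
tool_pos: [0.6026, -0.0563, 0.0483]
tool_rot: [0.707, -0.076, 0.7, 0.074]
force: [-2.7, -12.4, 24.0]
gripper_width: 0.45
```

```bash
python3 st.py; python3 bl.py
```

```text
7.6 [ 0.6026 -0.0563  0.0483] [ -2.7015 -12.4453  23.952 ] [-2.5647  1.193   0.2477] x [ 0.0099 -0.0013 -0.9999] jawdeg 12.188105641409763
pallet x,y mm 12.204394270765306 -2.185105977555215
[(-65, 18.8), (-62, 19.1), (-59, 19.0), (-56, 19.0), (-53, 18.9), (-50, 19.1), (-47, 19.0), (-44, 19.0), (-41, 19.2), (-8, 36.8), (-5, 36.9), (-2, 37.0), (1, 37.1), (4, 37.1), (7, 37.2), (10, 37.1), (13, 37.1), (16, 37.1), (19, 36.9), (22, 37.1), (25, 37.0), (28, 37.6), (31, 37.0), (34, 37.0), (40, 50.0), (43, 50.0), (46, 50.0), (49, 49.7), (52, 47.0), (55, 45.4), (58, 44.5), (61, 43.1), (64, 42.0), (67, 40.7), (70, 39.6), (73, 39.2), (76, 41.6), (79, 19.4), (82, 15.1), (85, 46.0), (88, 46.1), (91, 45.7)]
[(-65, 18.6), (-62, 19.0), (-59, 18.9), (-56, 19.0), (-53, 18.9), (-50, 19.1), (-47, 19.0), (-44, 18.9), (-41, 19.2), (-8, 36.7), (-5, 37.0), (-2, 37.0), (1, 37.1), (4, 37.2), (7, 37.0), (10, 37.0), (13, 37.1), (16, 37.1), (19, 37.1), (22, 37.1), (25, 37.1), (28, 37.5), (31, 37.0), (34, 37.0), (40, 50.0), (43, 50.1), (46, 50.1), (49, 49.8), (52, 47.1), (55, 45.8), (58, 44.7), (61, 43.2), (64, 42.1), (67, 40.7), (70, 39.7), (73, 38.8), (76, 42.0), (79, 20.0), (82, 18.2), (85, 46.0), (88, 46.1), (91, 45.7)]
```

Emit:
{"op": "servo_tool", "data": {"linear": [[-0.05,0.2,-0.06],[-0.05,0.2,-0.06],[-0.03,0.14,-0.06]], "turn": [[0.02,0.04,0],[0.02,0,0],[0.02,0,0]]}}

```text
time_s: 7.95
tool_pos: [0.6025, -0.0472, 0.0484]
tool_rot: [0.708, -0.078, 0.698, 0.074]
force: [-5.9, -22.0, 23.6]
gripper_width: 0.45
```

```bash
python3 st.py; python3 bl.py | sed 's/.*(58/(58/'; python3 - <<'E'
from h import *
p=manip.snapshot("wrist")
cv2.imwrite("pics/w3.png",cv2.resize(p["frame"],(800,600)))
E
```

```text
7.95 [ 0.6025 -0.0472  0.0484] [ -5.862  -21.9871  23.5945] [-4.0177  1.6029  0.4009] x [ 0.0146 -0.0041 -0.9999] jawdeg 12.392083934877908
pallet x,y mm 21.153054281421078 -3.9603868454413815
(58, 44.6), (61, 43.2), (64, 41.9), (67, 40.5), (70, 39.3), (73, 38.5), (76, 41.8), (79, 37.1), (82, 36.9), (85, 46.0), (88, 46.0), (91, 44.6)]
(58, 44.6), (61, 43.3), (64, 42.1), (67, 40.8), (70, 39.6), (73, 38.9), (76, 41.9), (79, 37.1), (82, 37.0), (85, 45.9), (88, 46.1), (91, 44.7)]
```

View pics/w3.png

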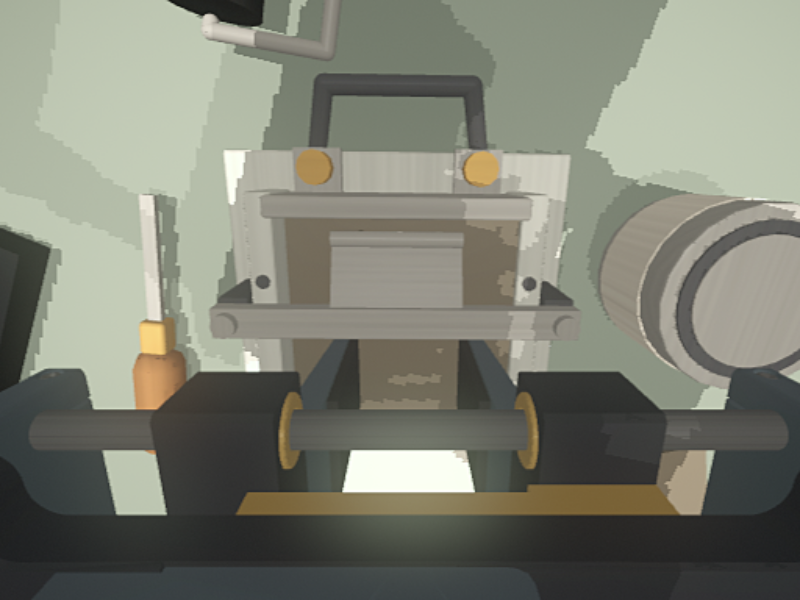

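The block's face meets the stop: block surface shows right up to the plate at row 215, depth has it at 37 mm up to x≈84, and the force along the slide jumped from 12 to 22 N. I'll let go straight up.

Emit:
{"op": "servo_tool", "data": {"linear": [[0,0.02,0.2],[0,0,0.4],[0,0,1],[0,-0.2,1],[0,-0.5,1],[0,-1,1],[0,-1,1],[0,0,0.5],[0,0,0],[0,0,0]], "turn": [[0,0,0],[0,0,0],[0,0,0],[0,0,0],[0,0,0],[0,0,0],[0,0,0],[0,0,0],[0,0,0],[0,0,0]]}}

```text
time_s: 9.05
tool_pos: [0.6015, -0.1159, 0.2092]
tool_rot: [0.708, -0.079, 0.697, 0.075]
force: [-0.0, 0.7, 0.2]
gripper_width: 0.446
```

```bash
python3 st.py; python3 bl.py; python3 - <<'E'
from h import *
p=manip.snapshot("wrist"); q=manip.snapshot("scene")
cv2.imwrite("pics/w4.png",np.hstack([cv2.resize(p["frame"][0:288,110:400],(400,400)),cv2.resize(q["frame"][110:290,100:280],(400,400))]))
E
```

```text
9.05 [ 0.6015 -0.1159  0.2092] [-0.0474  0.6831  0.1764] [-0.0557  0.0436  0.0032] x [ 0.0162 -0.0045 -0.9999] jawdeg 12.479318394066581
pallet x,y mm -45.87758936150208 11.129606322409002
[(-110, 24.1), (-107, 24.1), (-104, 24.2), (-101, 24.1), (-98, 24.0), (-95, 23.8), (-92, 24.1), (-89, 24.2), (-86, 24.0), (-83, 23.9), (-80, 24.0), (-77, 24.0), (-74, 24.1), (-71, 23.8), (-68, 23.8), (-65, 24.1), (-62, 24.0), (-59, 24.0), (-56, 23.9), (-53, 24.2), (-50, 24.1), (-47, 24.0), (-44, 23.9), (-41, 24.1), (-38, 24.0), (-35, 24.0), (-32, 23.9), (-29, 24.2), (-26, 24.0), (-23, 24.1), (-20, 24.1), (-17, 41.7), (-14, 42.1), (-11, 42.0), (-8, 42.0), (-5, 42.1), (-2, 42.1), (1, 42.1), (4, 42.1), (7, 42.1), (10, 42.0), (13, 42.1), (16, 42.0), (19, 42.1), (22, 42.1), (25, 41.9), (28, 41.9), (31, 42.2), (34, 42.0), (37, 42.1), (40, 50.0), (43, 50.1), (46, 50.1), (49, 50.1), (52, 47.1), (55, 46.7), (58, 45.8), (61, 45.4), (64, 45.0), (67, 44.2), (70, 43.2), (73, 43.2), (76, 46.9), (79, 42.3), (82, 42.1), (85, 45.8), (88, 46.0), (91, 45.6)]
[(-110, 23.9), (-107, 24.2), (-104, 24.0), (-101, 24.1), (-98, 23.9), (-95, 24.0), (-92, 24.2), (-89, 23.9), (-86, 23.8), (-83, 24.1), (-80, 24.1), (-77, 24.3), (-74, 24.2), (-71, 24.1), (-68, 24.0), (-65, 24.2), (-62, 24.0), (-59, 23.8), (-56, 24.2), (-53, 24.0), (-50, 23.9), (-47, 24.0), (-44, 23.8), (-41, 23.9), (-38, 24.2), (-35, 24.1), (-32, 24.0), (-29, 24.2), (-26, 24.1), (-23, 24.1), (-20, 24.0), (-17, 42.2), (-14, 42.1), (-11, 42.0), (-8, 41.9), (-5, 42.1), (-2, 41.9), (1, 42.1), (4, 42.0), (7, 42.0), (10, 42.0), (13, 42.1), (16, 42.2), (19, 42.1), (22, 42.0), (25, 41.9), (28, 42.1), (31, 42.0), (34, 42.1), (37, 42.1), (40, 50.1), (43, 50.2), (46, 50.1), (49, 50.0), (52, 47.3), (55, 46.4), (58, 45.6), (61, 45.0), (64, 44.5), (67, 44.1), (70, 43.8), (73, 43.7), (76, 47.0), (79, 42.7), (82, 42.2), (85, 45.8), (88, 46.2), (91, 45.9)]
```

View pics/w4.png

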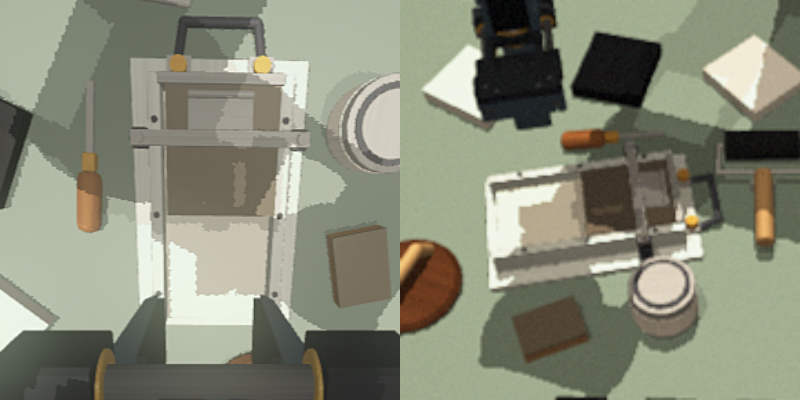

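The block sits flat under bar and leaf, top 42.0 mm, bed at 24 mm. One finer check of the gap at the stop, before handing in.

```bash
cat >> bl.py <<'E'
print("fine")
for n,lo,hi in(("rear",-20,-12),("stop",78,89),("bar",37,42)):
  for s in(-1,1):
    print(n,s,[(round(float(x),1),round(float(np.median(Z[k])),1),int(k.sum())) for x in np.arange(lo,hi,.5) if (k:=(p["range_z"]>0)&(s*Y>3)&(abs(Y)<40)&(X>=x)&(X<x+.5)&(Z<60)).sum()>2])
E
python3 bl.py | sed -n '/fine/,$p'
```

```text
fine
rear -1 [(-20.0, 23.5, 11), (-19.5, 24.4, 20), (-18.5, 23.9, 29), (-14.5, 42.1, 29), (-13.5, 41.8, 27), (-13.0, 42.6, 4), (-12.5, 41.6, 20)]
rear 1 [(-20.0, 24.2, 28), (-19.0, 23.8, 26), (-18.5, 24.9, 4), (-15.0, 41.8, 23), (-14.5, 43.4, 5), (-14.0, 41.9, 20), (-13.5, 42.8, 12), (-13.0, 40.9, 4), (-12.5, 42.0, 28)]
stop -1 [(78.0, 47.7, 18), (78.5, 42.3, 17), (79.0, 47.8, 19), (79.5, 44.2, 16), (80.0, 43.6, 14), (80.5, 46.1, 21), (81.0, 42.8, 6), (81.5, 41.5, 9), (82.0, 42.1, 28), (82.5, 41.7, 10), (83.0, 42.2, 27), (83.5, 41.9, 5), (84.0, 42.0, 30), (84.5, 43.8, 20), (85.0, 43.8, 35), (85.5, 45.7, 19), (86.0, 46.5, 17), (86.5, 45.6, 19), (87.0, 46.3, 20), (87.5, 45.4, 16), (88.0, 46.1, 23), (88.5, 45.8, 14)]
stop 1 [(78.0, 47.9, 20), (78.5, 42.5, 18), (79.0, 47.6, 19), (79.5, 42.6, 20), (80.0, 47.0, 13), (80.5, 41.8, 13), (81.0, 43.5, 3), (81.5, 41.8, 27), (82.0, 41.4, 9), (82.5, 41.9, 29), (83.0, 42.6, 6), (83.5, 42.0, 29), (84.0, 42.5, 8), (84.5, 42.1, 28), (85.0, 44.7, 36), (85.5, 46.6, 19), (86.0, 45.6, 17), (86.5, 46.5, 22), (87.0, 45.7, 15), (87.5, 46.4, 22), (88.0, 45.2, 16), (88.5, 46.1, 25)]
bar -1 [(37.5, 41.9, 32), (38.5, 42.2, 34), (39.5, 42.2, 34), (40.5, 49.9, 34), (41.5, 49.9, 34)]
bar 1 [(37.0, 42.2, 34), (38.0, 41.9, 34), (39.0, 42.1, 31), (39.5, 42.8, 3), (40.0, 49.3, 34), (41.0, 50.2, 34)]
```

Block runs from −15 to 85 mm with no gap at the stop.

```bash
python3 -c "
from workcell import manip
print(manip.sign_off())"
```

```text
the job is handed in; nothing more can be done
None
```

The lino block is loaded, and I handed the job in at about 9 s of the 40 s allowed.

I pressed it until the bed bottomed, with its top at 37 mm. Then I slid it about 77 mm under the bar and leaf until it met the stop, where the force along the slide rose from 12 to 22 N. I released it straight up.

**Last checks (wrist depth):**
- **Position:** the block runs from about x = −15 to +85 mm, with no visible gap at the stop.
- **Height:** its top is 42.0 mm and flat, against the bar's underside at 42 mm. The bed is at 24 mm.
- **Leaf:** it rests raised on the block.
- **Robot:** it is clear of everything, with wrist force under 1 N. The bystanders near the pallet look unmoved in the last pictures; I did not measure them.

**What was not perfect:**
- The fingertip press peaked at about 43 N for one reading, above the 40 N named for the arm and gripper body. Only the fingertips were pressing.
- The fingertips slipped about 3 mm on the block at the stop.

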